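# Swap the spent drying cartridge in the gas panel

## Robot

A 6-joint arm with a two-finger parallel gripper is mounted at the origin on the work surface. World frame = base frame: x ahead of the robot, y to its left, z up, the work surface at z = 0. Lengths are in mm, angles in rad, forces in N, time in s.
With the tool pointing down it reaches from about 350 to 875 mm from the base axis. Payload 4.2 kg.
Tool frame: the origin (TCP) lies at the very end of the fingers, on their centre line; the grasp point (between the pads) lies 19 mm behind it (pinch_z is the distance from the TCP to the grasp point, in mm); z points along the fingers, y is the line along which they close (so a half turn about z gives the same grasp; the last joint's range is limited). The gripper opens to 85 mm and grips with 20 to 120 N. Pads are 22 mm wide; open, the fingers measure 114 mm over their backs; the gripper's body (76 mm by 85 mm) begins 54 mm behind the grasp point. The pads swing forward as they close: fully open they stand 13 mm farther back than shut.
Start: joints at [-0.933, 0.385, 0.008, 0, -1.194, -0.259], TCP at [231.142, -580.665, 211.112] pointing down, gripper open.
Joint ranges: [-3.14, 3.14], [-1.21, 2.06], [-1.07, 1.41], [-3.16, 2.05], [-2.99, -0.16], [-3.1, 3.1]. Speed limits (rad/s): [2.79, 2.79, 3.14, 3.14, 3.14, 3.14].

## Interface

Orientations are given as a unit quaternion [x, y, z, w].
In Python, from bench import * gives the robot as it stands.
- The arm moves only by the tool arm_command, never from a script. Its argument "steps" is one flat list of numbers, 4 for each row, row after row: the shift along the tool's x, y, z in m, then the turn about the tool's z in rad. In form: [tx, ty, tz, roll, tx, ty, tz, roll, ...]. A call has 1 to 20 rows; each row shifts and turns the commanded pose from where the row before left it, along the tool's axes as they then stand; what a row does not reach is not made up. A row lasts 1/8 s, in which the tool goes at most 62.5 mm and 10.7 degrees, less where a joint would pass 70% of its speed; a pose out of reach is approached as far as the arm can. A call with a gripper value outside its range is refused whole. "grip" is the finger opening in m, from 0 to 0.0854, set as the call begins (left out, the last holds). The fingers move at their own pace and stop on an object; the grip force is fixed at half the most. Time passes only in rows, so rows that do not move let the fingers close. It gives the time, the measured TCP pose, the force, the opening and the grip force at its end, in the units of the state.
- read_state(): the state, without advancing time (a new reading comes with each control period).
- get_image(name): name is "side" or "top"; returns the picture (400x640x3 uint8, red, green, blue); there is no depth.
- get_calibration(name): a dict with "camera_matrix" (3x3 intrinsics, pixels), "cam_to_world" (4x4, takes a point from camera to world coordinates). Camera axes: x right, y down, z forward; pixel columns grow to the right and rows downward; lengths in mm; the calibration is good to about 2 mm. A picture is of the moment at which its call begins. get_calibration takes no time and is no camera call.
- job_done(): hands the job in; it is judged then, once.
The state is a dict: "clock": time; "joints": joint angles; "joint_vel": joint speeds; "joint_efforts": joint torques, N m; "position": TCP position; "ee_rot": TCP orientation; "contact_force": force on the tool from outside, world axes, zero at the start; "wrist_torque": the same for the moment, N m; "gripper_width": finger opening in mm; "grasp_force": force on a finger pad.
Only numpy, scipy, OpenCV 4.12 (cv2) and the standard library are available. Lean on these libraries where they do the work, as an engineer would, in place of code of your own. Each camera call takes 0.05 s, during which the arm holds its last target. There are 200 camera calls.

## Task

The drying cartridge with pink beads in the gas panel is used up: push its sprung cap down, twist it anticlockwise out of its catch, lift the cartridge out and stand it gently, upright, in the free end of the yellow tray. Then fit the fresh blue cartridge from the carton into the empty station: press it down and twist it clockwise until it springs up into its catch, handle in line with the row like its neighbours. Leave everything else where it stands.

Things in the scene. Friction and masses are not known exactly. Their poses are not given: they have to be found in the camera images.
- spent: Used-up cartridge: pink beads, pink disc on its cap; about 0.25 kg; locked in one of the panel's stations. 129 mm tall: canister 42 mm in diameter (foot 37 mm) up to 70 mm, white cap 48 mm in diameter from 70 to 99 mm, black grip bar on top from 99 to 129 mm. Two lugs 9 mm wide, 74 to 80 mm up, reach 31.5 mm from the axis along +y and -y. Origin: centre of the foot, z up.
- spent_grip (a point): Middle of the spent cartridge's grip bar, 114 mm above its foot, axes as the cartridge's. The bar is 14 mm thick (x), 48 mm long (y), 30 mm tall, with a white line along its top; the lugs lie under its ends. Half a turn makes no difference.
- fresh: Fresh cartridge, blue beads and disc, about 0.25 kg, standing upright in the carton, its bar any way round. Same shape, bar, lugs, origin and axes as the spent one.
- fresh_grip (a point): Middle of the fresh cartridge's grip bar, 114 mm above its foot; same bar and axes as the spent one's.
- good1: A good cartridge, blue, locked in another station; same shape. Stays.
- good2: A second good cartridge, blue, locked in the third station; same shape. Stays.
- old: A used cartridge, pink, already standing near the +x end of the yellow tray; same shape. Stays.
- panel: Gas drying panel, fixed: aluminium block 88 (x) x 270 (y) x 28 mm with three stations in a row along y, 85 mm apart. Each is a clear bowl (47 mm bore) under a grey ring 78 mm in diameter, 52 mm bore, top 130 mm above the bench; on the ring green marks show locked, white marks the open slots. Origin: centre of the underside; z up. Tops of the locked bars: 174 mm above the bench.
- station1 (a point): Right-hand station (panel -y), on its axis where a locked cartridge's foot centre is, 45 mm above the bench; axes as the panel's. Locked: bar along y, lugs sprung up into notches. Freeing: pressed down 5 mm the lugs clear the catch (9 mm is the hard stop, 7 mm is right); it then turns 60 degrees anticlockwise from above (+1.05 rad, play 0.1) to the open slots.
- station2 (a point): Middle station, same point and axes. Once turned to the open slots the spring raises the cartridge about 7 mm and it lifts straight out: its foot must rise 90 mm to clear the ring, over 130 mm to pass above the neighbours' bars.
- station3 (a point): Left-hand station (panel +y), same point and axes. Fitting: bar at panel yaw + 1.05 rad (60 degrees anticlockwise of the row), lowered on the axis (2 mm play) until the foot is 7 mm below this height, pressing against the spring for the last 15 mm; turned clockwise 60 degrees until the bar is along y; let rise into the notches.
- seat1 (a joint): Sprung brass seat under the foot in station1, m: 0 with a cartridge locked (it pushes up with 8 N), +0.007 pressed 7 mm (13 N), -0.008 with the station empty.
- seat2 (a joint): The same in station2.
- seat3 (a joint): The same in station3.
- tray: Yellow tray for used cartridges, fixed, 170 (x) x 120 (y) x 28 mm, walls 4 mm, inner floor 4 mm above the bench. Origin: centre of the underside. The old cartridge stands near its +x end; the middle of the free end is 42 mm from the origin towards -x.
- carton: Cardboard carton tray, fixed, 150 (x) x 120 (y) x 40 mm, walls 4 mm, floor 4 mm up, with a flap leaning out another 40 mm at either x end. Origin: centre of the underside.
- amber_bottle: Amber solvent bottle with blue cap, 96 mm in diameter, 225 mm tall, body full width up to 149 mm; origin centre of the underside. Bystander.
- clear_bottle: Clear bottle with red cap, 82 mm in diameter, 180 mm tall; origin centre of the underside. Bystander.
- beaker: Glass beaker, 70 mm in diameter, 95 mm tall; origin centre of the underside. Bystander.
- vial_rack: White vial rack, 75 (x) x 140 (y) x 49 mm; origin centre of the underside. Bystander.
- flow_meter: Grey hand-held flow meter lying flat, 120 (x) x 72 (y) x 32 mm; origin centre of the underside. Bystander.
- spanner: Steel spanner, 160 mm long, lying along its x in front of the panel; origin centre of the underside. Bystander.
Things that resemble listed ones, but are neither listed nor needed, are in the scene too. Leave any orange or turquoise look-alike of the fresh alone.

How it is judged:
By the outcome, as a careful person would: the job done as asked, in the order asked, and still so for the second after the job is handed in, with the robot touching nothing.
It also fails if it takes over 72 s, if anything falls off the work surface, if the arm or the gripper's body presses on something with over 40 N, if the wrist force passes 120 N, or if a joint passes its speed limit or range.

## Working session

There is one attempt and no reset: what is moved stays moved. The work goes in short steps, Python scripts to look and compute and a tool call to move; the robot and the scene stay as the last step left them, time stands still between calls to the robot, and variables do not carry over. Pictures are saved under pics/ and viewed, at most 10 in all, crops included, and the job is handed in when it is done.

Besides the shell and the picture viewer there is one more tool, called as name(argument=value, ...) on one line, values as JSON. arm_command: Moves the arm, as the interface text tells. Its arguments: {"type":"object","properties":{"steps":{"type":"array","items":{"type":"number"}},"grip":{"type":"number"}},"required":["steps"]}

```bash
mkdir -p pics; cat > h.py <<'E'
from bench import *
import numpy as np, cv2
def snap(n,f):
    im=get_image(n); cv2.imwrite('pics/'+f,im[:,:,::-1]); return im
def proj(n,P):
    c=get_calibration(n);K=np.array(c['camera_matrix']);T=np.array(c['cam_to_world'])
    p=T[:3,:3].T@(np.array(P,float)-T[:3,3]); p=K@p; return p[:2]/p[2]
def ray(n,u,v,z):
    c=get_calibration(n);K=np.array(c['camera_matrix']);T=np.array(c['cam_to_world'])
    d=T[:3,:3]@np.linalg.solve(K,[u,v,1.]); o=T[:3,3]; return o+d*(z-o[2])/d[2]
E
python3 - <<'E'
from h import *
a=snap('top','top0.png');b=snap('side','side0.png')
for n in('top','side'):
    c=get_calibration(n);print(n,np.round(c['camera_matrix'],1).tolist(),np.round(c['cam_to_world'],3).tolist())
print(read_state())
E
```

```text
top [[374.0, 0.0, 319.1], [0.0, 374.0, 196.6], [0.0, 0.0, 1.0]] [[-0.017, -0.989, 0.148, 413.404], [-1.0, 0.016, -0.004, -57.462], [0.001, -0.148, -0.989, 1066.745], [0.0, 0.0, 0.0, 1.0]]
side [[461.7, 0.0, 318.0], [0.0, 461.7, 199.3], [0.0, 0.0, 1.0]] [[-0.905, -0.316, 0.286, 171.877], [-0.426, 0.643, -0.637, 723.01], [0.018, -0.698, -0.716, 1029.388], [0.0, 0.0, 0.0, 1.0]]
{'clock': 0.1, 'joints': array([-9.33392254e-01,  3.85478320e-01,  6.77706367e-03, -4.03841616e-04,
       -1.19401427e+00, -2.58581837e-01]), 'joint_vel': array([-0.00050518, -0.00147134,  0.00388888,  0.00259637, -0.0002704 ,
       -0.00080084]), 'joint_efforts': array([ 2.32318635e-04, -3.93318629e+01,  1.88928723e+01,  4.19795439e+00,
       -2.60478249e-03,  9.11639916e-06]), 'position': array([ 230.93252388, -580.17386511,  210.14215388]), 'ee_rot': array([-1.88207346e-01,  9.82128830e-01,  9.46201592e-04, -2.46493241e-04]), 'contact_force': array([ 0.0004509 ,  0.05188802, -0.1653244 ]), 'wrist_torque': array([-0.01330234, -0.00366909, -0.00801092]), 'grasp_force': 0.0, 'gripper_width': 85.30239948323323}
```

View pics/top0.png

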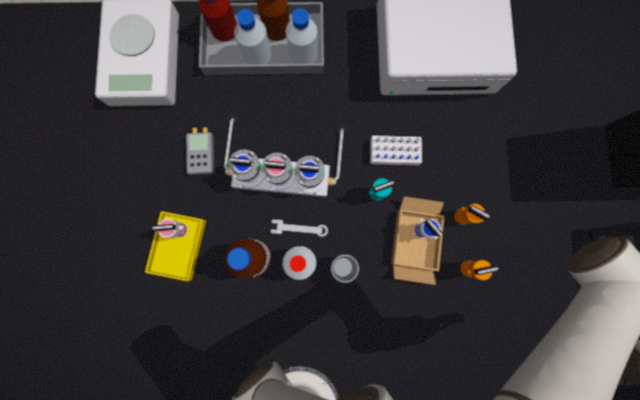

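View pics/side0.png

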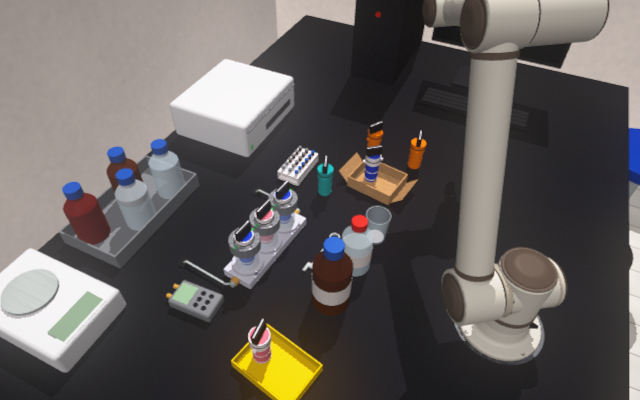

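Top view: three stations at about (243,163), (276,167) and (310,170). Only the middle one has a pink disc, so it is the spent cartridge, in station2. There is another pink cartridge at (170,229), already in the tray (old). Fresh candidates are blue at (430,229) inside the carton, orange at (470,214) and (480,269), and turquoise at (381,189). Only the blue one in the carton fits. I'll confirm with an enlarged crop and measure.

```bash
python3 - <<'E'
from h import *
im=cv2.imread('pics/top0.png'); s=cv2.imread('pics/side0.png')
def cr(i,u,v,w,h,k): return cv2.resize(i[v:v+h,u:u+w],None,fx=k,fy=k,interpolation=cv2.INTER_CUBIC)
A=cr(im,220,140,120,60,4); # 480x240
B=cr(im,385,190,80,60,4) #320x240
C=cr(im,140,205,80,80,4) #320x320
D=cr(s,220,180,120,80,4)#480x320
cv2.imwrite('pics/crop0.png',np.vstack([np.hstack([A,B]),np.hstack([C,D])]))
# white line on bar tops
rgb=im[:,:,::-1].astype(int)
def blob(mask,roi):
    u,v,w,h=roi; m=np.zeros_like(mask,np.uint8); m[v:v+h,u:u+w]=mask[v:v+h,u:u+w]
    n,l,st,ce=cv2.connectedComponentsWithStats(m); return [(st[i,4],ce[i].round(1).tolist(),st[i,:4].tolist()) for i in range(1,n) if st[i,4]>5]
hsv=cv2.cvtColor(im,cv2.COLOR_BGR2HSV)
ye=((hsv[...,0]>20)&(hsv[...,0]<35)&(hsv[...,1]>150)&(hsv[...,2]>100)).astype(np.uint8)
cn=max(cv2.findContours(ye,0,2)[0],key=cv2.contourArea); r=cv2.minAreaRect(cn);print('tray',r)
P=np.array([ray('top',*p,28)[:2] for p in cv2.boxPoints(r)]);print(P.round(1).tolist(),P.mean(0))
pk=((hsv[...,0]>160)|(hsv[...,0]<8))&(hsv[...,1]>60)&(hsv[...,2]>110)
print('pink',blob(pk,(140,140,210,110)))
bl=(hsv[...,0]>105)&(hsv[...,0]<130)&(hsv[...,1]>120)&(hsv[...,2]>80)
print('blue',blob(bl,(220,140,120,60)),blob(bl,(400,200,50,50)))
for u,v in ((276,167),(430,229),(243,163),(310,170)): print(ray('top',u,v,174).round(1))
E
```

```text
tray ((174.91514587402344, 245.8465576171875), (47.57374572753906, 66.02839660644531), 13.760785102844238)
[[368.2, 419.1], [543.5, 384.4], [509.7, 254.5], [335.9, 292.3]] [439.34378727 337.57738587]
pink [(np.int32(36), [276.4, 160.2], [271, 158, 12, 5]), (np.int32(69), [274.8, 170.7], [268, 168, 15, 7]), (np.int32(57), [166.9, 222.4], [161, 220, 13, 6]), (np.int32(57), [182.0, 230.9], [177, 223, 10, 14]), (np.int32(71), [167.1, 232.1], [159, 229, 16, 7])]
blue [(np.int32(25), [242.7, 157.1], [239, 156, 9, 3]), (np.int32(24), [309.2, 163.2], [305, 162, 10, 3]), (np.int32(62), [241.5, 167.2], [235, 165, 14, 6]), (np.int32(59), [308.5, 173.5], [302, 171, 14, 6])] [(np.int32(15), [435.5, 223.8], [433, 221, 6, 7]), (np.int32(61), [427.8, 230.8], [424, 225, 10, 11])]
[621.7  43.1 174. ]
[ 464.3 -323.9  174. ]
[633.  123.8 174. ]
[612.8 -39.8 174. ]
```

View pics/crop0.png

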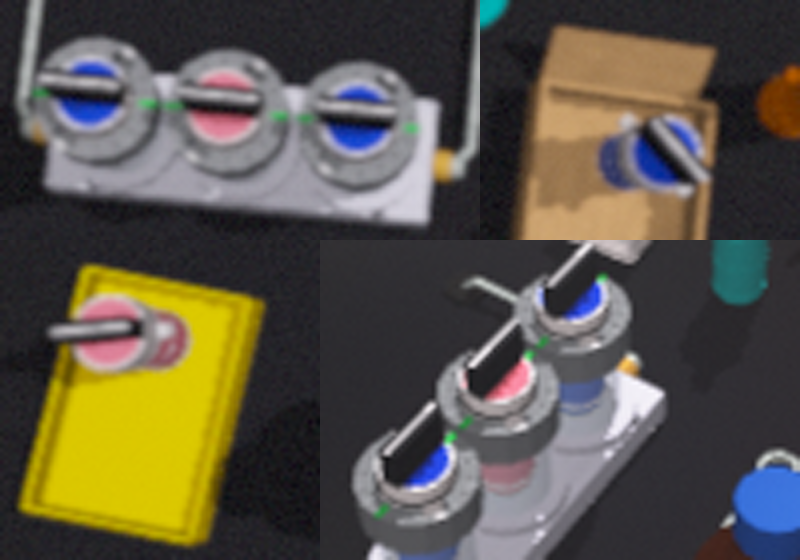

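The crop confirms it: pink in the middle station, and the blue fresh cartridge in the carton's -y/+x corner at top (430,229). Next I'll measure the white bar lines in both views.

```bash
python3 - <<'E'
from h import *
def line(n,im,u,v,z,w=12):
    g=im[v-w:v+w+1,u-w:u+w+1].astype(float); mn=g.min(2); sat=g.max(2)-mn
    k=4; G=cv2.resize(mn,None,fx=k,fy=k,interpolation=cv2.INTER_CUBIC)
    S=cv2.resize(sat,None,fx=k,fy=k)
    out=[]
    for t in (150,170,190):
        m=((G>t)&(S<50)).astype(np.uint8)
        cs=cv2.findContours(m,0,2)[0]
        best=None
        for c in cs:
            (cx,cy),(a,b),_=cv2.minAreaRect(c)
            if max(a,b)<30 or min(a,b)>20: continue
            s=max(a,b)/(min(a,b)+4)
            if best is None or s>best[0]: best=(s,c)
        if best is None: out.append('none');continue
        p=best[1][:,0].astype(float); 
        box=cv2.boxPoints(cv2.minAreaRect(best[1])); e=np.linalg.norm(box-np.roll(box,-1,0),axis=1); i=e.argmin()
        ends=[(box[i]+box[(i+1)%4])/2,(box[(i+2)%4]+box[(i+3)%4])/2]
        uv=[((q+.5)/k-.5)+[u-w,v-w] for q in ends]
        W=[ray(n,*q,z)[:2] for q in uv]; d=W[1]-W[0]
        out.append((t,np.round(uv,1).tolist(),'c',np.round((W[0]+W[1])/2,1).tolist(),'L',round(float(np.hypot(*d)),1),'yaw',round(float(np.arctan2(d[1],d[0]))%np.pi,3)))
    return out
T=cv2.imread('pics/top0.png');S=cv2.imread('pics/side0.png')
names=dict(s3=(240,162,174),s2=(275,165,174),s1=(308,168,174),fresh=(429,227,133),old=(164,228,133))
for k,(u,v,z) in names.items():
    print(k); [print('  ',o) for o in line('top',T,u,v,z,15)]
    c=line('top',T,u,v,z,15)
    P=ray('top',u,v,z); q=proj('side',P).round().astype(int); print('  side',q); [print('  ',o) for o in line('side',S,q[0],q[1],z,15)]
E
```

```text
s3
   (150, [[248.4, 160.7], [229.9, 159.1]], 'c', [641.0, 133.4], 'L', 45.7, 'yaw', 1.465)
   none
   none
  side [243 228]
   (150, [[235.7, 232.9], [248.1, 220.3]], 'c', [640.0, 128.0], 'L', 48.2, 'yaw', 1.457)
   (170, [[248.0, 220.5], [235.8, 232.7]], 'c', [640.0, 128.0], 'L', 47.1, 'yaw', 1.446)
   (190, [[241.8, 227.1], [236.2, 232.7]], 'c', [640.8, 140.2], 'L', 21.4, 'yaw', 1.445)
s2
   (150, [[261.9, 172.4], [261.9, 180.4]], 'c', [598.9, 77.4], 'L', 19.8, 'yaw', 0.006)
   (170, [[279.9, 157.5], [270.1, 157.8]], 'c', [645.1, 45.6], 'L', 23.9, 'yaw', 1.584)
   none
  side [264 206]
   none
   (170, [[269.1, 199.1], [257.1, 211.1]], 'c', [629.8, 42.5], 'L', 50.5, 'yaw', 1.446)
   (190, [[267.6, 200.6], [257.3, 211.0]], 'c', [630.2, 45.4], 'L', 43.5, 'yaw', 1.446)
s1
   (150, [[299.1, 165.6], [318.6, 167.4]], 'c', [621.6, -37.2], 'L', 47.9, 'yaw', 1.457)
   (170, [[302.8, 161.8], [310.5, 159.5]], 'c', [636.3, -31.9], 'L', 19.8, 'yaw', 1.863)
   none
  side [282 187]
   none
   (170, [[292.1, 191.4], [283.6, 201.8]], 'c', [587.5, -12.2], 'L', 43.3, 'yaw', 1.518)
   (190, [[291.0, 196.0], [282.9, 200.7]], 'c', [586.7, -5.5], 'L', 26.5, 'yaw', 1.157)
fresh
   (150, [[428.4, 220.1], [440.8, 234.4]], 'c', [470.9, -348.0], 'L', 46.3, 'yaw', 0.669)
   none
   none
  side [372 150]
   (150, [[367.0, 163.9], [376.0, 165.2]], 'c', [449.1, -272.2], 'L', 26.5, 'yaw', 0.231)
   none
   none
old
   (150, [[170.9, 225.9], [153.4, 227.5]], 'c', [483.6, 331.5], 'L', 43.6, 'yaw', 1.643)
   (170, [[159.4, 234.2], [171.7, 235.9]], 'c', [462.7, 322.0], 'L', 31.2, 'yaw', 1.414)
   none
  side [259 328]
   (150, [[262.8, 318.6], [252.5, 337.7]], 'c', [481.9, 328.2], 'L', 48.2, 'yaw', 1.633)
   (170, [[252.7, 337.4], [262.6, 318.9]], 'c', [481.9, 328.2], 'L', 46.7, 'yaw', 1.635)
   (190, [[262.5, 319.1], [252.8, 337.1]], 'c', [481.9, 328.1], 'L', 45.5, 'yaw', 1.635)
```

```bash
python3 - <<'E'
from h import *
T=cv2.imread('pics/top0.png');S=cv2.imread('pics/side0.png')
def disc(n,im,u,v,z,pink,w=12):
    k=4;g=cv2.resize(im[v-w:v+w+1,u-w:u+w+1],None,fx=k,fy=k,interpolation=cv2.INTER_CUBIC).astype(int)
    b,gg,r=g[...,0],g[...,1],g[...,2]
    out=[]
    for t in (25,45):
        m=(r-gg>t) if pink else (b-r>t+25)
        pts=cv2.findNonZero(m.astype(np.uint8)); (x,y),rad=cv2.minEnclosingCircle(pts)
        h=cv2.fitEllipse(cv2.convexHull(pts)); 
        for X,Y in ((x,y),h[0]):
            out.append(ray(n,(X+.5)/k-.5+u-w,(Y+.5)/k-.5+v-w,z)[:2].round(1).tolist())
    return out,round(rad/k,1)
for nm,P,p,z in (('s3',(640,131,144),0,144),('s2',(630,46,144),1,144),('s1',(620,-38,144),0,144),('fresh',(465,-340,103),0,103),('old',(480,330,103),1,103)):
  for n,im in(('top',T),('side',S)):
    q=proj(n,P).round().astype(int); 
    try: print(nm,n,q,disc(n,im,q[0],q[1],z,p))
    except Exception as e: print(nm,n,e)
# ridge profile of bar tops in top view
for nm,c,z in (('s3',(240,160),174),('s2',(275,165),174),('s1',(309,167),174)):
    pts=[]
    for u in range(c[0]-8,c[0]+9):
        col=T[c[1]-4:c[1]+5,u].min(1).astype(float); i=int(np.clip(col.argmax(),1,7)); a,b,d=col[i-1:i+2]
        pts.append((u,c[1]-4+i+0.5*(a-d)/(a-2*b+d+1e-9)))
    pts=np.array(pts,np.float32);f=cv2.fitLine(pts,cv2.DIST_HUBER,0,.01,.01).ravel();v=f[3]+(c[0]-f[2])*f[1]/f[0]
    row=[int(T[int(round(f[3]+(u-f[2])*f[1]/f[0])),u].min()) for u in range(c[0]-14,c[0]+15)]
    print(nm,'v',round(float(v),2),ray('top',c[0],v,z).round(1),'slope',round(float(f[1]/f[0]),3),row)
E
```

```text
s3 top [243 163] ([[640.9, 132.3], [640.7, 132.2], [640.9, 132.4], [640.8, 132.4]], 8.2)
s3 side [243 235] ([[629.9, 129.5], [627.7, 129.9], [630.5, 128.7], [627.7, 130.1]], 6.6)
s2 top [276 166] ([[631.6, 48.4], [631.1, 48.0], [631.4, 48.3], [631.2, 48.0]], 8.3)
s2 side [263 214] ([[630.0, 44.5], [628.1, 46.2], [629.5, 44.8], [628.8, 45.6]], 8.6)
s1 top [309 170] ([[621.8, -36.3], [621.4, -36.9], [621.7, -36.2], [621.4, -37.0]], 8.2)
s1 side [282 194] ([[621.5, -41.4], [620.8, -41.0], [620.9, -41.2], [620.5, -41.0]], 7.7)
fresh top [428 230] ([[469.3, -340.3], [470.9, -339.1], [472.0, -347.7], [471.4, -347.8]], 7.9)
fresh side [373 157] ([[460.1, -317.8], [456.8, -314.9], [459.6, -317.4], [456.1, -315.5]], 9.7)
old top [167 229] ([[477.2, 331.1], [479.3, 330.0], [479.9, 323.8], [480.5, 325.7]], 11.4)
old side [259 336] ([[479.9, 332.8], [474.1, 337.8], [473.4, 332.5], [474.4, 330.7]], 13.3)
s3 v 159.9 [640.9 131.2 174. ] slope 0.108 [174, 159, 107, 124, 162, 178, 180, 169, 160, 157, 153, 160, 162, 167, 178, 179, 181, 178, 170, 159, 158, 164, 157, 132, 96, 98, 112, 133, 145]
s2 v 163.28 [631.   45.5 174. ] slope 0.1 [193, 179, 160, 160, 162, 158, 157, 156, 159, 164, 170, 178, 182, 180, 168, 160, 155, 153, 159, 161, 169, 176, 166, 130, 108, 128, 144, 145, 148]
s1 v 166.51 [621.6 -37.5 174. ] slope 0.091 [180, 159, 145, 130, 144, 160, 163, 169, 180, 180, 180, 181, 169, 159, 151, 156, 160, 163, 172, 179, 181, 181, 178, 163, 145, 145, 146, 144, 154]
```

Top-view fixes: s3 (640.9,132.3), s2 (631.3,48.2), s1 (621.5,-36.8). The spacing is 84.7 mm against 85 given, and panel yaw is about -0.115. The side view gives y about 3 mm lower, so I'll take s2 ≈ (630.8,46.8). Now moving: up and turn, then across.

arm_command(steps=[0,0,-0.05,0,0,0,-0.05,0,0,0,0,-0.18,0,0,0,-0.18,0,0,0,-0.18,0,0,0,-0.18,0,0,0,-0.18,0,0,0,-0.18], grip=0.045)

```text
clock: 1.1
position: [231.1, -580.4, 310.4]
ee_rot: [-0.669, 0.744, 0.001, 0.0]
contact_force: [0.1, -0.9, -0.8]
gripper_width: 45.1
grasp_force: 0.0
```

arm_command(steps=[-0.02,-0.01,0,0,-0.04,-0.02,0,0,-0.042,-0.021,0,0,-0.042,-0.021,0,0,-0.042,-0.021,0,0,-0.042,-0.021,0,0,-0.042,-0.021,0,0,-0.042,-0.021,0,0,-0.042,-0.021,0,0,-0.042,-0.021,0,0,-0.042,-0.021,0,0,-0.042,-0.021,0,0,-0.042,-0.021,0,0,-0.042,-0.021,0,0,-0.042,-0.021,0,0,-0.042,-0.021,0,0,-0.02,-0.006,0,0,0,0,0,0])

```text
clock: 3.35
position: [633.4, 47.9, 310.3]
ee_rot: [-0.667, 0.745, 0.0, -0.001]
contact_force: [0.1, -0.2, 0.8]
gripper_width: 45.0
grasp_force: 0.0
```

```bash
cat >> h.py <<'E'
def st(tgt=None,psi=None):
    from scipy.spatial.transform import Rotation as R
    s=read_state(); M=R.from_quat(s['ee_rot']).as_matrix(); p=np.arctan2(M[1,1],M[0,1])
    print('t',round(s['clock'],2),'pos',s['position'].round(1),'psi',round(p,3),'j',s['joints'].round(2),'z',M[:,2].round(3),'F',s['contact_force'].round(1),'T',s['wrist_torque'].round(2),'w',round(s['gripper_width'],1),'g',round(s['grasp_force'],1))
    if tgt is not None: print('delta tool mm',(M.T@(np.array(tgt)-s['position'])).round(1))
    if psi is not None: print('roll',round(-((psi-p+np.pi/2)%np.pi-np.pi/2),3))
    return s
E
python3 -c "
from h import *
st((630.8,46.8,160),3.027)"
```

```text
t 3.35 pos [633.4  47.9 310.3] psi 3.031 j [ 0.33  0.36  0.21 -0.   -1.43 -0.44] z [-0.002 -0.    -1.   ] F [ 0.1 -0.2  0.8] T [-0.02  0.03 -0.01] w 45.0 g 0.0
delta tool mm [  1.3   2.2 150.3]
roll 0.004
```

arm_command(steps=[0.001,0.002,0.03,0,0,0,0.045,0,0,0,0.035,0,0,0,0.02,0,0,0,0.01,0,0,0,0.01,0,0,0,0.008,0,0,0,0.004,0,0,0,0,0])

```text
clock: 4.47
position: [631.7, 45.5, 149.1]
ee_rot: [-0.666, 0.746, -0.0, -0.0]
contact_force: [0.5, 0.6, 1.5]
gripper_width: 45.1
grasp_force: 0.0
```

```bash
python3 -c "
from h import *
st((630.8,46.8,148),3.027)
a=snap('top','t1.png')[120:210,200:360];b=snap('side','s1.png')[150:290,200:340]
cv2.imwrite('pics/c1.png',np.hstack([cv2.resize(a,(480,270)),cv2.resize(b,(270,270))])[:,:,::-1])"
```

```text
t 4.47 pos [631.7  45.5 149.1] psi 3.03 j [ 0.33  0.45 -0.06  0.   -1.07 -0.44] z [-0. -0. -1.] F [0.5 0.6 1.5] T [0.03 0.01 0.02] w 45.1 g 0.0
delta tool mm [-1.2  1.   1.1]
roll 0.003
```

View pics/c1.png

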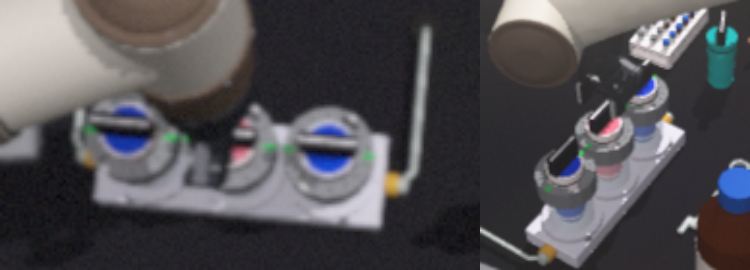

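The gripper straddles the middle bar with the pink disc between the fingers. Closing.

arm_command(steps=[-0.001,0.001,0.001,0,0,0,0,0,0,0,0,0,0,0,0,0,0,0,0,0], grip=0.0)

```text
clock: 5.2
position: [630.8, 46.7, 148.4]
ee_rot: [-0.666, 0.746, -0.0, 0.0]
contact_force: [-1.5, 0.3, 2.2]
gripper_width: 11.8
grasp_force: 59.8
```

```bash
python3 -c "
from h import *
st((630.8,46.8,141),3.027)"
```

```text
t 5.2 pos [630.8  46.7 148.4] psi 3.03 j [ 0.33  0.44 -0.06  0.   -1.06 -0.44] z [ 0.  0. -1.] F [-1.5  0.3  2.2] T [ 0.18  0.4  -0.03] w 11.8 g 59.8
delta tool mm [-0.1  0.   7.4]
roll 0.003
```

arm_command(steps=[0,0,0.002,0,0,0,0.003,0,0,0,0.002,0,0,0,0,0,0,0,0,0])

```text
clock: 5.82
position: [631.8, 46.5, 143.2]
ee_rot: [-0.667, 0.745, -0.001, 0.001]
contact_force: [-2.2, 0.1, 8.6]
gripper_width: 11.6
grasp_force: 60.5
```

```bash
python3 -c "
from h import *
st((630.8,46.8,141),3.027)"
```

```text
t 5.83 pos [631.8  46.5 143.2] psi 3.03 j [ 0.33  0.45 -0.07  0.   -1.05 -0.44] z [ 0.003 -0.    -1.   ] F [-2.2  0.1  8.6] T [0.13 0.64 0.05] w 11.6 g 60.5
delta tool mm [-0.2  1.   2.2]
roll 0.003
```

arm_command(steps=[0,0.001,0.002,0,0,0,0,0,0,0,0,0])

```text
clock: 6.2
position: [631.5, 46.6, 141.9]
ee_rot: [-0.667, 0.745, -0.002, 0.002]
contact_force: [-0.4, 0.1, 9.1]
gripper_width: 11.9
grasp_force: 60.7
```

```bash
python3 -c "
from h import *
st((630.8,46.8,141),3.027)"
```

```text
t 6.2 pos [631.5  46.6 141.9] psi 3.031 j [ 0.33  0.45 -0.07  0.   -1.04 -0.44] z [ 0.005 -0.    -1.   ] F [-0.4  0.1  9.1] T [0.06 0.56 0.05] w 11.9 g 60.7
delta tool mm [-0.1  0.7  0.9]
roll 0.004
```

arm_command(steps=[0,0,0.001,0,0,0,0,-0.1,0,0,0,-0.1,0,0,0,-0.1,0,0,0,0])

```text
clock: 6.82
position: [632.1, 46.7, 141.4]
ee_rot: [0.771, -0.637, 0.003, -0.002]
contact_force: [-0.5, -0.3, 10.0]
gripper_width: 11.8
grasp_force: 60.7
```

```bash
python3 -c "
from h import *
st((630.8,46.8,141),3.027)"
```

```text
t 6.83 pos [632.1  46.7 141.4] psi -2.952 j [ 0.33  0.45 -0.07  0.   -1.04 -0.14] z [ 0.007 -0.    -1.   ] F [-0.5 -0.3 10. ] T [ 0.04  0.32 -0.03] w 11.8 g 60.7
delta tool mm [-0.4  1.2  0.3]
roll 0.304
```

arm_command(steps=[0,0,0,-0.12,0,0,0,-0.12,0,0,0,-0.12,0,0,0,-0.12,0,0,0,-0.12,0,0,0,-0.1,0,0,0,-0.05,0,0,0,0,0,0,0,0])

```text
clock: 7.95
position: [632.3, 46.9, 141.4]
ee_rot: [0.951, -0.311, 0.003, -0.001]
contact_force: [-0.4, 1.0, 9.7]
gripper_width: 11.6
grasp_force: 60.7
```

```bash
python3 -c "
from h import *
st((630.8,46.8,141),4.077)
snap('side','s2.png')"
```

```text
t 7.95 pos [632.3  46.9 141.4] psi -2.202 j [ 0.33  0.45 -0.07  0.   -1.04  0.61] z [ 0.007  0.    -1.   ] F [-0.4  1.   9.7] T [ 0.22  0.3  -0.04] w 11.6 g 60.7
delta tool mm [-1.1  0.9  0.4]
roll 0.004
```

arm_command(steps=[0,0,-0.003,0,0,0,-0.004,0,0,0,-0.005,0,0,0,-0.005,0,0,0,-0.008,0,0,0,0,0])

```text
clock: 8.75
position: [629.2, 46.6, 162.5]
ee_rot: [0.95, -0.311, -0.001, 0.0]
contact_force: [-0.0, -1.2, -2.3]
gripper_width: 11.9
grasp_force: 59.2
```

```bash
python3 -c "
from h import *
st((630.8,46.8,300),4.077)"
```

```text
t 8.75 pos [629.2  46.6 162.5] psi -2.204 j [ 0.33  0.43 -0.05 -0.   -1.1   0.61] z [-0.002 -0.    -1.   ] F [-0.  -1.2 -2.3] T [ 0.04  0.   -0.04] w 11.9 g 59.2
delta tool mm [   1.    -1.  -137.5]
roll 0.002
```

Cartridge is free (−2.3 N, its own weight). Lifting, then carrying to the tray's free end. Tray centre is about (442,340), yaw −0.205, so the free end is at about (400,347). That sits 84 mm from the old one, which is consistent.

arm_command(steps=[0.001,-0.001,-0.01,0,0,0,-0.02,0,0,0,-0.03,0,0,0,-0.03,0,0,0,-0.03,0,0,0,-0.015,0,0,0,-0.005,0])

```text
clock: 9.62
position: [631.1, 47.0, 303.6]
ee_rot: [0.95, -0.311, 0.0, -0.0]
contact_force: [0.5, -0.2, -3.6]
gripper_width: 11.9
grasp_force: 59.2
```

arm_command(steps=[-0.012,-0.0035,0,0,-0.025,-0.0075,0,0,-0.036,-0.01075,0,0,-0.036,-0.01075,0,0,-0.036,-0.01075,0,0,-0.036,-0.01075,0,0,-0.036,-0.01075,0,0,-0.036,-0.01075,0,0,-0.036,-0.01075,0,0,-0.036,-0.01075,0,0,-0.025,-0.0075,0,0,-0.012,-0.0035,0,0,0,0,0,0,0,0,0,0])

```text
clock: 11.38
position: [403.3, 347.4, 302.8]
ee_rot: [0.95, -0.311, -0.0, 0.0]
contact_force: [0.1, 1.6, -2.3]
gripper_width: 11.4
grasp_force: 59.2
```

```bash
python3 -c "
from h import *
st((400.3,347,112))
a=snap('top','t3.png')[190:300,130:290];b=snap('side','s3.png')[220:400,190:360]
cv2.imwrite('pics/c3.png',np.hstack([cv2.resize(a,(480,330)),cv2.resize(b,(312,330))])[:,:,::-1])"
```

```text
t 11.38 pos [403.3 347.4 302.8] psi -2.204 j [ 1.02  0.17 -0.06  0.   -1.34 -0.08] z [-0.    -0.001 -1.   ] F [ 0.1  1.6 -2.3] T [ 0.02 -0.02 -0.02] w 11.4 g 59.2
delta tool mm [ -2.2   2.  190.8]
```

View pics/c3.png

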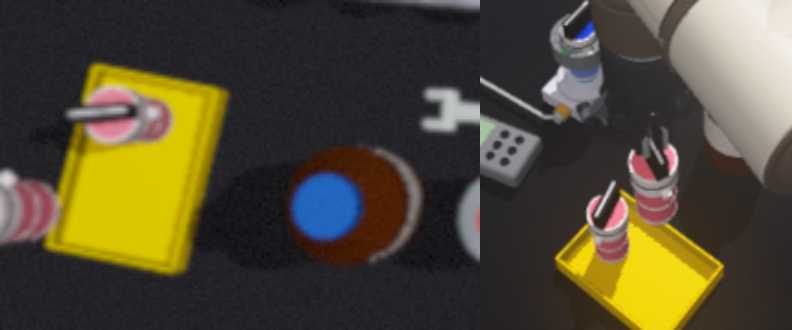

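The side view shows the spent cartridge held upright over the free end of the tray (side ≈(655,185) in the crop). Lowering.

arm_command(steps=[-0.002,0.002,0.015,0,0,0,0.03,0,0,0,0.035,0,0,0,0.035,0,0,0,0.03,0,0,0,0.02,0,0,0,0.012,0,0,0,0.008,0,0,0,0.004,0,0,0,0,0])

```text
clock: 12.72
position: [400.4, 347.8, 114.3]
ee_rot: [0.95, -0.311, 0.0, -0.0]
contact_force: [-0.4, 0.1, -2.1]
gripper_width: 11.3
grasp_force: 59.2
```

arm_command(steps=[0,0,0.001,0,0,0,0.001,0,0,0,0.001,0,0,0,0,0])

```text
clock: 13.22
position: [400.3, 347.7, 111.1]
ee_rot: [0.95, -0.311, -0.0, 0.0]
contact_force: [0.4, -0.3, -1.6]
gripper_width: 11.4
grasp_force: 59.2
```

```bash
python3 -c "
from h import *
st((400.3,347,107.5))"
```

```text
t 13.22 pos [400.3 347.7 111.1] psi -2.204 j [ 1.02  0.32 -0.36 -0.   -0.88 -0.08] z [-0. -0. -1.] F [ 0.4 -0.3 -1.6] T [-0.02 -0.01  0.03] w 11.4 g 59.2
delta tool mm [0.4 0.5 3.6]
```

arm_command(steps=[0,0,0.001,0,0,0,0.001,0,0,0,0.001,0,0,0,0,0])

```text
clock: 13.72
position: [400.3, 347.6, 108.0]
ee_rot: [0.95, -0.311, -0.0, 0.0]
contact_force: [0.2, -0.2, -2.5]
gripper_width: 11.4
grasp_force: 59.2
```

arm_command(steps=[0,0,0.001,0,0,0,0,0])

```text
clock: 13.98
position: [400.5, 347.9, 107.5]
ee_rot: [0.95, -0.311, 0.0, -0.0]
contact_force: [-0.7, -0.5, 1.3]
gripper_width: 11.6
grasp_force: 59.5
```

Touchdown at 107.5 mm (force sign flipped), so the foot is at TCP−103.5. Releasing and rising.

arm_command(steps=[0,0,0,0,0,0,0,0,0,0,0,0,0,0,-0.005,0,0,0,-0.015,0,0,0,-0.03,0,0,0,-0.045,0,0,0,-0.05,0,0,0,-0.04,0,0,0,-0.02,0], grip=0.045)

```text
clock: 15.22
position: [400.9, 348.1, 316.4]
ee_rot: [0.95, -0.311, 0.001, -0.003]
contact_force: [0.1, 0.0, -0.1]
gripper_width: 45.1
grasp_force: 0.0
```

```bash
python3 -c "
from h import *
st((471,-347,313),2.24)
a=snap('top','t4.png')[190:300,130:290];b=snap('side','s4.png')[220:400,190:360]
cv2.imwrite('pics/c4.png',np.hstack([cv2.resize(a,(480,330)),cv2.resize(b,(312,330))])[:,:,::-1])"
```

```text
t 15.22 pos [400.9 348.1 316.4] psi -2.203 j [ 1.02  0.16 -0.04  0.   -1.36 -0.08] z [ 0.004  0.005 -1.   ] F [ 0.1  0.  -0.1] T [ 0.06 -0.    0.05] w 45.1 g 0.0
delta tool mm [4.675e+02 5.191e+02 3.000e-01]
roll -1.302
```

View pics/c4.png

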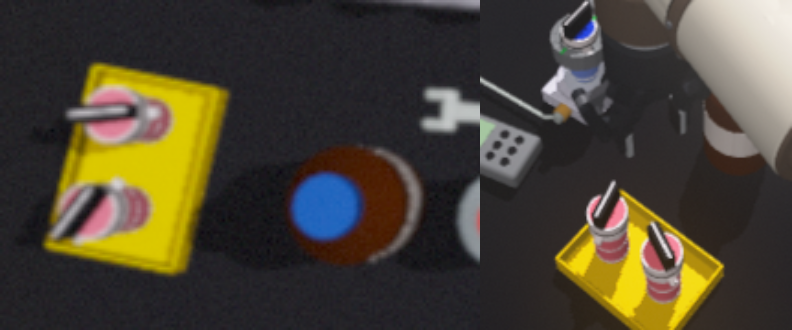

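Spent cartridge stands upright in the free end beside the old one (top crop (95,212)). Off to the fresh cartridge: turn, then across.

arm_command(steps=[0,0,0,0.168,0,0,0,0.168,0,0,0,0.168,0,0,0,0.168,0,0,0,0.168,0,0,0,0.168,0,0,0,0.168,0,0,0,0.168,0,0,0,0.168,0,0,0,0.168,0,0,0,0.161,0,0,0,0])

```text
clock: 16.82
position: [400.0, 347.3, 311.4]
ee_rot: [-0.329, 0.944, -0.0, -0.001]
contact_force: [0.3, -0.0, 0.1]
gripper_width: 45.1
grasp_force: 0.0
```

arm_command(steps=[0.01,-0.016,0,0,0.02,-0.031,0,0,0.026,-0.0405,0,0,0.026,-0.0405,0,0,0.026,-0.0405,0,0,0.026,-0.0405,0,0,0.026,-0.0405,0,0,0.026,-0.0405,0,0,0.026,-0.0405,0,0,0.026,-0.0405,0,0,0.026,-0.0405,0,0,0.026,-0.0405,0,0,0.026,-0.0405,0,0,0.026,-0.0405,0,0,0.02,-0.031,0,0,0.014,-0.022,0,0,0,0,0,0])

```text
clock: 18.95
position: [466.8, -346.9, 311.2]
ee_rot: [-0.327, 0.945, 0.001, -0.001]
contact_force: [0.6, 0.5, 0.0]
gripper_width: 44.8
grasp_force: 0.0
```

```bash
python3 -c "
from h import *
st((471,-347,112),2.24)
T=cv2.imread('pics/t4.png')[:,:,::-1].astype(int)
q=proj('top',(400.5,347.7,103)).round().astype(int);w=12
g=cv2.resize(T[q[1]-w:q[1]+w+1,q[0]-w:q[0]+w+1].astype(np.uint8),None,fx=4,fy=4,interpolation=cv2.INTER_CUBIC).astype(int)
m=((g[...,0]-g[...,1]>35)&(g[...,2]-g[...,1]>-10)).astype(np.uint8)
n,l,s,c=cv2.connectedComponentsWithStats(m);print(q,s[1:].tolist())
"
```

```text
t 18.95 pos [ 466.8 -346.9  311.2] psi 2.237 j [-0.36  0.26  0.08 -0.   -1.39 -0.54] z [-0.002  0.001 -1.   ] F [0.6 0.5 0. ] T [ 0.03  0.01 -0.01] w 44.8 g 0.0
delta tool mm [ -3.4  -3.  199.2]
roll -0.003
[159 260] [[15, 20, 24, 29, 297], [98, 21, 2, 4, 7], [35, 30, 49, 54, 1486], [97, 69, 3, 5, 12]]
```

arm_command(steps=[-0.003,-0.003,0.02,0,0,0,0.04,0,0,0,0.045,0,0,0,0.04,0,0,0,0.025,0,0,0,0.015,0,0,0,0.01,0,0,0,0.005,0,0,0,0.002,0,0,0,0,0])

```text
clock: 20.2
position: [472.5, -346.0, 110.6]
ee_rot: [-0.328, 0.945, -0.0, 0.0]
contact_force: [0.1, -0.4, -0.1]
gripper_width: 44.5
grasp_force: 0.0
```

```bash
python3 -c "
from h import *
st((471,-347,107.5),2.24)
a=snap('top','t5.png')[180:280,360:500];b=snap('side','s5.png')[90:230,320:460]
cv2.imwrite('pics/c5.png',np.hstack([cv2.resize(a,(462,330)),cv2.resize(b,(330,330))])[:,:,::-1])"
```

```text
t 20.2 pos [ 472.5 -346.   110.6] psi 2.239 j [-0.36  0.41 -0.23  0.   -0.93 -0.55] z [ 0.001 -0.    -1.   ] F [ 0.1 -0.4 -0.1] T [ 0.07 -0.   -0.02] w 44.5 g 0.0
delta tool mm [1.8 0.1 3.1]
roll -0.001
```

View pics/c5.png

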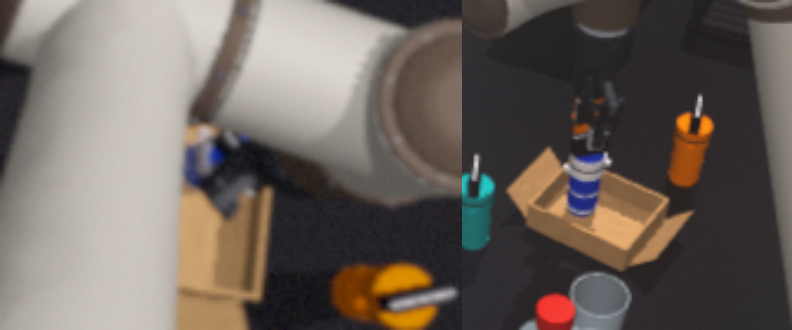

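The fingers straddle the blue cartridge's bar (side crop (590,130)); the orange and turquoise ones are clear. Small trim and close.

arm_command(steps=[0.003,-0.001,0.002,0,0,0,0.001,0,0,0,0,0,0,0,0,0])

```text
clock: 20.8
position: [470.5, -348.5, 107.1]
ee_rot: [-0.328, 0.945, -0.0, -0.0]
contact_force: [-0.3, 0.7, -0.2]
gripper_width: 45.0
grasp_force: 0.0
```

arm_command(steps=[0,0,0,0,0,0,0,0,0,0,0,0,0,0,0,0], grip=0.0)

```text
clock: 21.3
position: [470.6, -348.5, 107.4]
ee_rot: [-0.328, 0.945, -0.0, 0.0]
contact_force: [-0.0, 0.5, 1.1]
gripper_width: 11.5
grasp_force: 59.8
```

```bash
python3 -c "
from h import *
st((471,-347,107.5),2.24)"
```

```text
t 21.3 pos [ 470.6 -348.5  107.4] psi 2.239 j [-0.36  0.41 -0.23  0.   -0.93 -0.54] z [ 0. -0. -1.] F [-0.   0.5  1.1] T [ 0.07  0.05 -0.02] w 11.5 g 59.8
delta tool mm [-1.2  0.9 -0.1]
roll -0.001
```

arm_command(steps=[0,0,-0.005,0,0,0,-0.01,0,0,0,-0.02,0,0,0,-0.035,0,0,0,-0.04,0,0,0,-0.04,0,0,0,-0.03,0,0,0,-0.015,0,0,0,-0.005,0,0,0,0,0])

```text
clock: 22.55
position: [470.1, -348.1, 306.0]
ee_rot: [-0.328, 0.945, 0.001, -0.001]
contact_force: [-0.5, -0.6, -3.5]
gripper_width: 11.5
grasp_force: 59.3
```

arm_command(steps=[0,0,0,-0.08,0,0,0,-0.14,0,0,0,-0.16,0,0,0,-0.16,0,0,0,-0.16,0,0,0,-0.16,0,0,0,-0.16,0,0,0,-0.16,0,0,0,-0.16,0,0,0,-0.16,0,0,0,-0.16,0,0,0,-0.12,0,0,0,-0.058,0,0,0,0])

```text
clock: 24.3
position: [470.0, -348.1, 305.5]
ee_rot: [0.95, -0.313, -0.002, -0.0]
contact_force: [0.6, -0.2, -3.0]
gripper_width: 11.7
grasp_force: 59.3
```

arm_command(steps=[-0.003,-0.012,0,0,-0.006,-0.024,0,0,-0.009,-0.035,0,0,-0.0095,-0.038,0,0,-0.0095,-0.038,0,0,-0.0095,-0.038,0,0,-0.0095,-0.038,0,0,-0.0095,-0.038,0,0,-0.0095,-0.038,0,0,-0.0095,-0.038,0,0,-0.009,-0.035,0,0,-0.006,-0.024,0,0,-0.003,-0.012,0,0,0,0,0,0,0,0,0,0])

```text
clock: 26.18
position: [629.9, 39.8, 307.3]
ee_rot: [0.95, -0.313, -0.0, 0.0]
contact_force: [-0.4, 0.1, -1.8]
gripper_width: 11.7
grasp_force: 59.3
```

```bash
python3 -c "
from h import *
st((631,47.1,240),4.077)"
```

```text
t 26.18 pos [629.9  39.8 307.3] psi -2.208 j [ 0.32  0.35  0.19  0.   -1.41  0.61] z [-0. -0. -1.] F [-0.4  0.1 -1.8] T [ 0.01 -0.01 -0.01] w 11.7 g 59.3
delta tool mm [-3.5 -6.5 67.3]
roll -0.001
```

arm_command(steps=[-0.0035,-0.0065,0.01,0,0,0,0.025,0,0,0,0.02,0,0,0,0.009,0,0,0,0,0,0,0,0,0])

```text
clock: 26.92
position: [631.9, 48.0, 244.2]
ee_rot: [0.95, -0.313, 0.001, -0.0]
contact_force: [0.1, -0.2, -1.7]
gripper_width: 11.6
grasp_force: 59.3
```

```bash
python3 -c "
from h import *
st((631,47.1,165),4.077)
a=snap('top','t6.png')[120:210,220:340];b=snap('side','s6.png')[150:270,210:330]
cv2.imwrite('pics/c6.png',np.hstack([cv2.resize(a,(400,300)),cv2.resize(b,(400,400))[:300]])[:,:,::-1])"
```

```text
t 26.93 pos [631.9  48.  244.2] psi -2.207 j [ 0.33  0.38  0.08  0.   -1.27  0.6 ] z [ 0.002  0.    -1.   ] F [ 0.1 -0.2 -1.7] T [-0.01  0.01  0.01] w 11.6 g 59.3
delta tool mm [-0.3  1.3 79.2]
roll -0.0
```

View pics/c6.png

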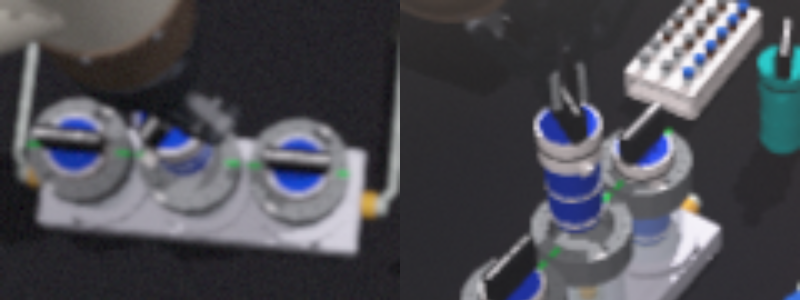

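The blue cartridge is centred over the middle ring, with its foot about 10 mm above it. Lowering into the bowl.

arm_command(steps=[0,0.001,0.005,0,0,0,0.01,0,0,0,0.012,0,0,0,0.012,0,0,0,0.012,0,0,0,0.01,0,0,0,0.006,0,0,0,0,0])

```text
clock: 28.02
position: [630.5, 47.1, 175.6]
ee_rot: [0.95, -0.313, -0.0, 0.0]
contact_force: [0.6, -0.2, -2.4]
gripper_width: 11.8
grasp_force: 59.3
```

arm_command(steps=[0,0,0.004,0,0,0,0.004,0,0,0,0.004,0,0,0,0.003,0,0,0,0,0])

```text
clock: 28.65
position: [630.6, 47.2, 160.8]
ee_rot: [0.95, -0.313, -0.0, 0.0]
contact_force: [-0.1, -0.1, -2.6]
gripper_width: 11.8
grasp_force: 59.3
```

```bash
python3 -c "
from h import *
st((631,47.1,141.4),4.077)"
```

```text
t 28.65 pos [630.6  47.2 160.8] psi -2.207 j [ 0.33  0.43 -0.04 -0.   -1.09  0.6 ] z [-0.001 -0.    -1.   ] F [-0.1 -0.1 -2.6] T [-0.03  0.05 -0.03] w 11.8 g 59.3
delta tool mm [ 0.4 -0.2 19.4]
roll -0.0
```

arm_command(steps=[0,0,0.003,0,0,0,0.003,0,0,0,0.003,0,0,0,0.003,0,0,0,0,0])

```text
clock: 29.28
position: [631.3, 47.2, 150.0]
ee_rot: [0.95, -0.312, 0.001, -0.0]
contact_force: [-0.4, 0.8, 3.9]
gripper_width: 11.3
grasp_force: 60.1
```

```bash
python3 -c "
from h import *
st((631,47.1,141.4),4.077)"
```

```text
t 29.27 pos [631.3  47.2 150. ] psi -2.206 j [ 0.33  0.44 -0.06  0.   -1.07  0.6 ] z [ 0.002 -0.    -1.   ] F [-0.4  0.8  3.9] T [-0.05  0.12 -0.01] w 11.3 g 60.1
delta tool mm [-0.2  0.3  8.6]
roll -0.0
```

arm_command(steps=[0,0,0.003,0,0,0,0.003,0,0,0,0.003,0,0,0,0.001,0,0,0,0,0,0,0,0,0])

```text
clock: 30.02
position: [632.1, 47.2, 141.7]
ee_rot: [0.95, -0.312, 0.002, -0.001]
contact_force: [-1.1, -0.5, 9.3]
gripper_width: 11.8
grasp_force: 60.7
```

```bash
python3 -c "
from h import *
st((631,47.1,141.4),4.077)"
```

```text
t 30.02 pos [632.1  47.2 141.7] psi -2.206 j [ 0.33  0.45 -0.07  0.   -1.05  0.6 ] z [ 0.004 -0.    -1.   ] F [-1.1 -0.5  9.3] T [-0.02  0.49 -0.04] w 11.8 g 60.7
delta tool mm [-0.8  0.7  0.3]
roll 0.0
```

Foot is 38.3 mm up, about 7 mm pressed, as required. Twisting clockwise 60° (roll +1.05).

arm_command(steps=[0,0,0.0003,0.05,0,0,0,0.12,0,0,0,0.12,0,0,0,0.12,0,0,0,0.12,0,0,0,0.12,0,0,0,0.12,0,0,0,0.12,0,0,0,0.1,0,0,0,0.06,0,0,0,0,0,0,0,0])

```text
clock: 31.52
position: [631.6, 47.3, 141.5]
ee_rot: [-0.666, 0.746, -0.001, 0.001]
contact_force: [-1.6, 0.8, 9.9]
gripper_width: 11.7
grasp_force: 60.9
```

```bash
python3 -c "
from h import *
st((631,47.1,148.4),3.027)"
```

```text
t 31.52 pos [631.6  47.3 141.5] psi 3.028 j [ 0.33  0.45 -0.07  0.   -1.05 -0.44] z [ 0.003 -0.    -1.   ] F [-1.6  0.8  9.9] T [0.15 0.88 0.08] w 11.7 g 60.9
delta tool mm [ 0.3  0.5 -6.9]
roll 0.001
```

arm_command(steps=[0,0,-0.002,0,0,0,-0.002,0,0,0,-0.002,0,0,0,-0.002,0,0,0,-0.001,0,0,0,0,0,0,0,0,0])

```text
clock: 32.4
position: [630.9, 47.2, 148.2]
ee_rot: [-0.665, 0.747, -0.0, 0.0]
contact_force: [-1.2, -0.3, 6.3]
gripper_width: 11.7
grasp_force: 60.3
```

```bash
python3 -c "
from h import *
st((631,47.1,148.4),3.027)"
```

```text
t 32.4 pos [630.9  47.2 148.2] psi 3.027 j [ 0.33  0.44 -0.06  0.   -1.06 -0.45] z [ 0. -0. -1.] F [-1.2 -0.3  6.3] T [-0.01  0.41 -0.  ] w 11.7 g 60.3
delta tool mm [ 0.1 -0.1 -0.2]
roll -0.0
```

arm_command(steps=[0,0,-0.001,0,0,0,-0.001,0,0,0,0,0])

```text
clock: 32.78
position: [630.5, 47.1, 148.5]
ee_rot: [-0.665, 0.747, 0.0, -0.001]
contact_force: [1.3, 0.2, -4.4]
gripper_width: 11.4
grasp_force: 59.2
```

arm_command(steps=[0,0,-0.001,0,0,0,0,0])

```text
clock: 33.02
position: [630.4, 47.1, 148.6]
ee_rot: [-0.665, 0.747, 0.001, -0.001]
contact_force: [4.7, -0.8, -10.9]
gripper_width: 11.8
grasp_force: 58.6
```

The catch holds: the force flipped to −11 N with no further rise, at TCP 148.6 (same as a locked cartridge). Easing back and releasing.

arm_command(steps=[0,0,0.0015,0,0,0,0,0])

```text
clock: 33.28
position: [630.4, 47.2, 148.6]
ee_rot: [-0.665, 0.747, 0.0, -0.0]
contact_force: [4.1, -2.1, -9.5]
gripper_width: 11.4
grasp_force: 58.9
```

arm_command(steps=[0,0,0,0,0,0,0,0,0,0,0,0,0,0,-0.005,0,0,0,-0.015,0,0,0,-0.03,0,0,0,-0.04,0,0,0,-0.04,0,0,0,-0.03,0,0.02,0,0,0,0.04,0,0,0,0.045,0,0,0,0.045,0,0,0,0.045,0,0,0,0.045,0,0,0,0.03,0,0,0,0,0,0,0], grip=0.045)

```text
clock: 35.4
position: [598.5, -223.4, 308.8]
ee_rot: [-0.664, 0.748, 0.001, -0.0]
contact_force: [0.1, -0.0, 0.0]
gripper_width: 45.2
grasp_force: 0.0
```

```bash
python3 -c "
from h import *
st()
a=snap('top','t7.png');b=snap('side','s7.png')
cv2.imwrite('pics/c7.png',np.vstack([np.hstack([cv2.resize(a[140:200,220:340],(400,200)),cv2.resize(b[180:260,220:340],(400,200))]),np.hstack([cv2.resize(a,(400,250)),cv2.resize(b,(400,250))])])[:,:,::-1])"
```

```text
t 35.4 pos [ 598.5 -223.4  308.8] psi 3.023 j [-0.1   0.37  0.22 -0.   -1.43 -0.01] z [-0.001  0.    -1.   ] F [ 0.1 -0.   0. ] T [ 0.04 -0.04  0.  ] w 45.2 g 0.0
```

View pics/c7.png

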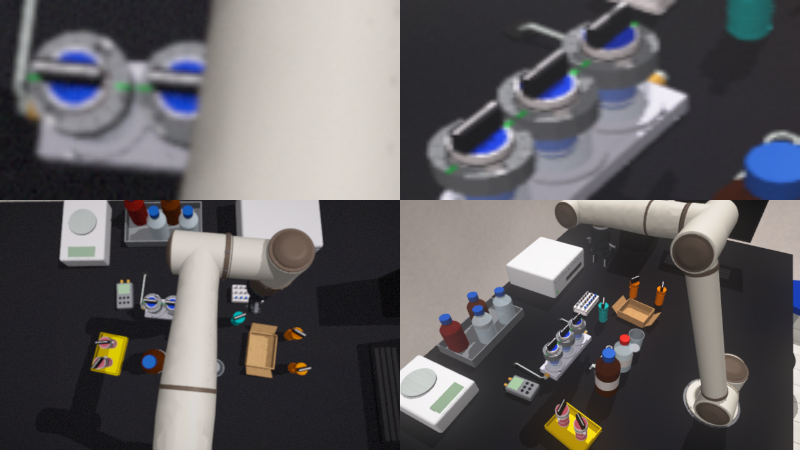

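The side view shows three blue cartridges locked, all bars in line with the row. Both pink ones stand upright in the tray, the carton is empty, and the bystanders are where they were. Handing in.

```bash
python3 -c "
from bench import *
print(job_done())"
```

```text
the job is handed in; nothing more can be done
None
```

The job is handed in at about 35 s of the 72 s allowed: the spent pink cartridge stands upright in the free end of the yellow tray, and the fresh blue one is locked in the middle station with its handle in line with the row; I touched nothing else.

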